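Lever up the heavy hatch lid with the bar and hold it

ROBOT

A 7-joint arm with a two-finger parallel gripper is mounted at the origin on the work surface. World frame = base frame: x ahead of the robot, y to its left, z up, the work surface at z = 0. Lengths are in mm, angles in rad, forces in N, time in s.
With the tool pointing down it reaches from about 400 to 850 mm from the base axis. Payload 10.4 kg.
Tool frame: the origin (TCP) lies on the centre line of the jaws, within the pads' length; the fingertips stand 25 mm ahead of it and the grasp point (between the pads) lies 6 mm ahead of it; z points along the fingers, y is the line along which they close (so a half turn about z gives the same grasp; the last joint's range is limited). The gripper opens to 85 mm and grips with 20 to 120 N. Pads are 22 mm wide; open, the fingers measure 114 mm over their backs; the gripper's body (76 mm by 85 mm) begins 54 mm behind the grasp point. The pads swing forward as they close: fully open they stand 13 mm farther back than shut.
Start: joints at [-1.333, 0.332, -0.065, 1.46, 0.022, 1.35, -0.088], TCP at [161.144, 603.888, 256.338] pointing down, gripper open.
Joint ranges: [-2.6, 2.6], [-0.5, 2.12], [-1.47, 1.34], [0.16, 2.42], [-1.27, 4.41], [0.06, 2.06], [-2.6, 2.6]. Speed limits (rad/s): [2.22, 2.22, 2.79, 2.79, 3.14, 3.14, 3.14].

INTERFACE

Orientations are given as a unit quaternion [x, y, z, w].
In Python, from workcell import arm gives the robot as it stands.
- The arm moves only by the tool play_rows, never from a script. Its argument "rows" is a list of rows, each an object of numbers: "x", "y", "z": the shift along the tool's x, y, z in units of 0.5 m (1.0 is 0.5 m); "wx", "wy", "wz": the turn, a rotation vector about the tool's x, y, z in units of 2 pi rad (1.0 is 2 pi rad); "gripper": the closure, from 0 (fully open) to 1 (shut). In form: [{"x": .., "y": .., "z": .., "wx": .., "wy": .., "wz": .., "gripper": ..}, ...]. A call has 1 to 20 rows; each row is the pose to reach, as a shift and turn from the pose commanded when the call began, along the tool's axes at that moment, turning the shorter way round; what a row does not reach only later rows make up. A row lasts 1/8 s, in which the tool goes at most 62.5 mm and 10.7 degrees, less where a joint would pass 70% of its speed; a pose out of reach is approached as far as the arm can. A call with a number of a shift or a turn outside -1 to 1 is refused whole. A call with a gripper value outside its range is refused whole. The fingers move at their own pace and stop on an object; "grip_force" is the grip in N (left out, the last holds). Time passes only in rows, so rows that repeat a pose let the fingers close. It gives the time, the measured TCP pose, the force, the opening and the grip force at its end, in the units of the state.
- arm.sense(): the state, without advancing time (a new reading comes with each control period).
- arm.camera(name): name is "scene" or "side" or "wrist"; returns a dict with "pixels" (480x640x3 uint8, red, green, blue), "fovy" (degrees; the focal length in pixels is half the picture's height over the tangent of half this angle, whatever the lens; pixels are square), "cx", "cy" (the principal point, pixels), "k1" (the pictures are not rectified: a ray, as slopes to the right and down, at radius r is drawn at 1 + k1 r^2 times it, then the intrinsics apply), "R" (3x3) and "t" (3): a world point X has camera coordinates R X + t. Camera axes: x right, y down, z forward; pixel columns grow to the right and rows downward; lengths in mm; the calibration is good to about 2 mm. A picture is of the moment at which its call begins. There is no depth.
- arm.close_job(): hands the job in; it is judged then, once.
The state is a dict: "t": time; "q": joint angles; "qvel": joint speeds; "tau": joint torques, N m; "position": TCP position; "tcp_rot": TCP orientation; "ft_force": force on the tool from outside, world axes, zero at the start; "torque": the same for the moment, N m; "gripper_width": finger opening in mm; "grip_force": force on a finger pad.
Only numpy, scipy, OpenCV 4.12 (cv2) and the standard library are available. Lean on these libraries where they do the work, as an engineer would, in place of code of your own. Each camera call takes 0.05 s, during which the arm holds its last target. There are 200 camera calls.

TASK

The heavy steel lid of the hatch has no handle yet, but the flat bar rests in the forked stand with its toe already under the lid's front edge. Press down on the long, raised end of the bar with the fingertips until the lid's front edge has risen at least 30 mm, so that a mate can slip in packing, and finish while still holding it up like that. Keep the bar on its stand without lifting it, and do not touch the lid, let it drop, or disturb the loose things lying about.

Things in the scene. Friction and masses are not known exactly. Their poses are not given: they have to be found in the camera images.
- lid: Heavy grey chequer-plate steel lid, 240 mm deep (x) x 250 wide (y) x 10 thick, 4 to 6 kg, on the hatch (open plate curb 200 x 220 x 80 mm, fixed). Origin on the hinge axis at the lid's back, 85 mm above the bench; when shut x and y are level, z is up, and the front edge lies 250 mm off in -x. It swings up freely and falls shut by its weight.
- lid_edge (a point): Middle of the lid's front edge, on its underside: 80 mm above the bench when shut. The front edge overhangs the curb by 40 mm. Its rise above 80 mm is the rise of the front edge.
- bar: Loose flat steel lever bar, 356 x 26 x 8 mm, 0.55 kg, on the stand's pin between its ears. Origin on the pin's axis; at the start x and y are level and the bar slopes 15 degrees up to its long rounded end (-x); its toe (+x) is 25 mm under the lid. Press point pushed down 87 mm: lid edge up about 30 mm; 105 mm: 38 mm; at 130 mm its end meets the bench. Takes 3 to 7 N at first, later 6 to 13 N.
- bar_press (a point): Point to press: centre of the bar's flat top face, 41 mm from the tip of the long end and 225 mm from the pin, about 152 mm above the bench at the start. Its axes are those of bar.
- bar_heel (a point): Point of the bar's underside that rests on the stand's pin, 8 mm from the pin's axis.
- bar_toe (a point): Tip of the bar's short end, on its top face, under the lid.
- stand_pin (a point): Centre of the round cross pin (16 mm diameter, level, 80 mm above the bench) of the forked stand that the bar rests on. The stand is fixed to the bench: foot 90 x 90 mm, two upright ears 34 mm apart, whose flared tops are 127 mm above the bench.
- packer: Loose square steel packing block, 90 x 30 x 30 mm, on the bench. Origin under its centre, x along its length. Leave alone.
- angle_piece: Loose piece of steel angle, 100 mm long (x), legs 40 mm. Origin under the centre of its lower leg. Leave alone.
- pliers: Loose pliers with red grips, about 160 mm long (x), 13 mm high. Origin under the rivet; grips towards -x. Leave alone.
- wire_brush: Loose brush lying along its x, handle to -x. Leave alone.
There are look-alikes about, which are no part of the job. Of the things shaped like the part that bears stand_pin, the dark steel one is meant.

How it is judged:
By the outcome, as a careful person would: the job done as asked, in the order asked, and still so for the second after the job is handed in, while the arm keeps its last pose, push and grip.
It also fails if it takes over 29 s, if anything falls off the work surface, if the arm or the gripper's body presses on something with over 40 N, if the wrist force passes 120 N, or if a joint passes its speed limit or range.

## Working session

There is one attempt and no reset: what is moved stays moved. The work goes in short steps, Python scripts to look and compute and a tool call to move; the robot and the scene stay as the last step left them, time stands still between calls to the robot, and variables do not carry over. Pictures are saved under pics/ and viewed, at most 10 in all, crops included, and the job is handed in when it is done.

Besides the shell and the picture viewer there is one more tool, called after "Call:" by a JSON object that holds its "name" and its "arguments", one argument or row to a line. play_rows: Moves the arm, as the interface text tells. Its arguments: {"type":"object","properties":{"rows":{"type":"array","items":{"type":"object","properties":{"x":{"type":"number","minimum":-1,"maximum":1},"y":{"type":"number","minimum":-1,"maximum":1},"z":{"type":"number","minimum":-1,"maximum":1},"wx":{"type":"number","minimum":-1,"maximum":1},"wy":{"type":"number","minimum":-1,"maximum":1},"wz":{"type":"number","minimum":-1,"maximum":1},"gripper":{"type":"number"}}}},"grip_force":{"type":"number"}},"required":["rows"]}

```bash
mkdir -p pics; cat > h.py <<'E'
import numpy as np, cv2, pickle
def K(c):
    f=240/np.tan(np.radians(c['fovy'])/2); return np.array([[f,0,c['cx']],[0,f,c['cy']],[0,0,1]])
def D(c): return np.array([c['k1'],0,0,0,0.])
def ray(c,uv):
    p=cv2.undistortPoints(np.array([[uv]],float),K(c),D(c))[0,0]
    R=np.array(c['R']);o=-R.T@np.array(c['t']);d=R.T@np.array([p[0],p[1],1]);return o,d/np.linalg.norm(d)
def plane(c,uv,z):
    o,d=ray(c,uv);return o+d*(z-o[2])/d[2]
def tri(c1,u1,c2,u2):
    o1,d1=ray(c1,u1);o2,d2=ray(c2,u2)
    s=np.linalg.lstsq(np.c_[d1,-d2],o2-o1,rcond=None)[0]
    a=o1+d1*s[0];b=o2+d2*s[1];return (a+b)/2,np.linalg.norm(a-b)
def proj(c,X):
    return cv2.projectPoints(np.array(X,float).reshape(-1,3),cv2.Rodrigues(np.array(c['R'],float))[0],np.array(c['t'],float),K(c),D(c))[0].reshape(-1,2)
E
python3 - <<'E'
from workcell import arm
import cv2,pickle
for n in ['scene','side','wrist']:
    c=arm.camera(n);pickle.dump(c,open(n+'0.pkl','wb'));cv2.imwrite(f'pics/{n}0.png',c['pixels'][:,:,::-1])
    print(n,c['fovy'],c['k1'],c['R'],c['t'])
print(arm.sense())
E
```

```text
scene 51.84879262759224 -0.032586782296934604 [[-0.71156637  0.70240006  0.01753415]
 [ 0.51361973  0.53702724 -0.669176  ]
 [-0.47944558 -0.46715725 -0.74289706]] [ 422.43716924 -251.21848182 1416.32637534]
side 43.32817112447875 -0.03226434273337813 [[ 0.71678958 -0.69724158  0.00817793]
 [-0.36126798 -0.38137679 -0.85090375]
 [ 0.59640434  0.60696452 -0.52525797]] [-454.68187175  330.84947145  938.81985863]
wrist 71.76501720772362 -0.04013101962419721 [[ 0.25787569  0.96617686 -0.00154908]
 [ 0.92998003 -0.24777926  0.27155585]
 [ 0.26198714 -0.07146827 -0.96242144]] [-623.0834795   -35.42492161  378.92219884]
{'t': 0.15, 'q': array([-1.33261403,  0.33271531, -0.06468893,  1.46069681,  0.02164622,
        1.34988082, -0.08849373]), 'qvel': array([-4.70557758e-04,  1.13446567e-04, -1.83670340e-03, -2.88128613e-03,
        4.83216005e-04,  9.17229451e-05, -2.21427338e-04]), 'tau': array([ 5.78405015e-04, -6.25824952e+01,  4.91644861e-02, -3.91851461e+01,
        1.62768824e-02,  7.63864664e-03, -1.55887182e-05]), 'position': array([161.10615385, 603.64255572, 255.73041717]), 'tcp_rot': array([ 1.30011163e-01,  9.91512403e-01, -5.01646314e-04, -2.08367781e-05]), 'ft_force': array([ 0.12709943, -0.17510028,  0.36815645]), 'torque': array([ 0.00842578, -0.01875324,  0.00317343]), 'grip_force': 0.0, 'gripper_width': 85.3173229102456}
```

View pics/scene0.png

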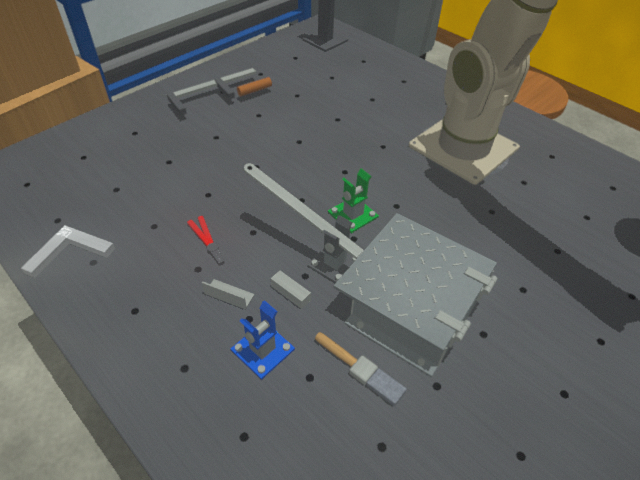

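View pics/side0.png

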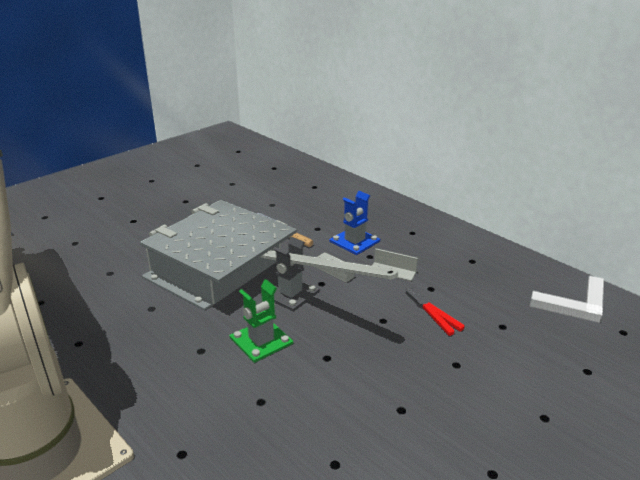

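The scene view shows the bar from its rounded end at (250,168) to the toe under the lid at (357,250). It rests in a dark stand at (333,250). The look-alike stands are green (353,195) and blue (262,345). Other long light things are the white L at (65,240) and the grey rack at (215,85). I choose the bar in the dark stand; its end is at (395,272) in the side view. Next is a close crop of it.

```bash
python3 - <<'E'
import pickle,cv2,numpy as np
a=pickle.load(open('scene0.pkl','rb'))['pixels'][150:270,230:370];b=pickle.load(open('side0.pkl','rb'))['pixels'][225:315,260:420]
a=cv2.resize(a,None,fx=4.5,fy=4.5,interpolation=cv2.INTER_CUBIC)[:,:630]
a=cv2.resize(pickle.load(open('scene0.pkl','rb'))['pixels'][155:265,235:375],(560,440)[::1])[:300]
b=cv2.resize(b,(640,360)); a=cv2.resize(pickle.load(open('scene0.pkl','rb'))['pixels'][155:215,240:368],(640,300))
cv2.imwrite('pics/crop1.png',np.vstack([a[:240],b])[:,:,::-1])
E
```

```text
(no output)
```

View pics/crop1.png

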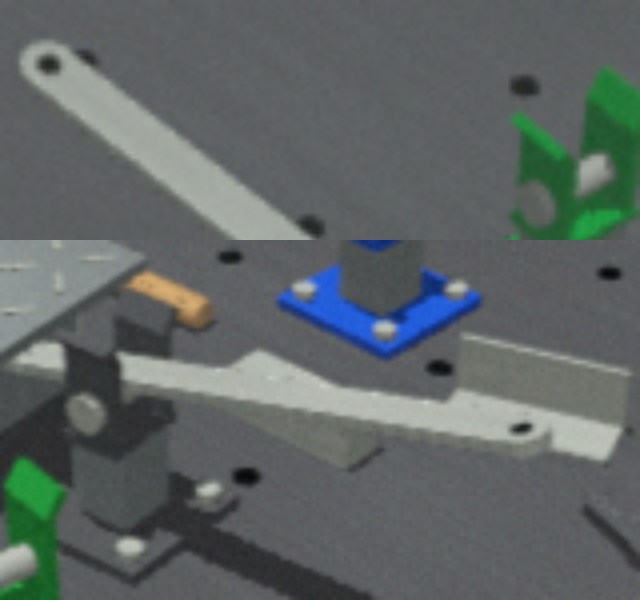

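```bash
python3 - <<'E'
import pickle,numpy as np
from h import *
from scipy.optimize import brentq
s=pickle.load(open('scene0.pkl','rb'));d=pickle.load(open('side0.pkl','rb'));w=pickle.load(open('wrist0.pkl','rb'))
H,e=tri(s,(249.8,167.8),d,(390.3,272)); print('hole',H,e)
P=lambda p,L:H+L*np.array([np.cos(.2618)*np.cos(p),np.cos(.2618)*np.sin(p),-np.sin(.2618)])
def off(p):
    a=proj(s,[P(p,0),P(p,150)]);t=(a[1]-a[0]);v=np.array([280,191])-a[0];return t[0]*v[1]-t[1]*v[0]
ps=np.linspace(-3.14,3.14,200);f=[off(p) for p in ps]
for i in range(199):
    if f[i]*f[i+1]<0:
        p=brentq(off,ps[i],ps[i+1]);print(p,np.degrees(p),'pin~',P(p,253),'toe',P(p,343),proj(s,[P(p,253),P(p,150)]),proj(d,[P(p,253),P(p,150)]),proj(w,[P(p,0),P(p,253)]))
E
```

```text
hole [ 612.30124577 -196.91757714  155.71395316] 0.7086613802750222
-1.7666388122915935 -101.22094786831276 pin~ [ 564.74676906 -436.62523699   90.23258514] toe [ 547.83015679 -521.89673654   66.93881786] [[207.21019824 135.31607334]
 [222.90359153 147.31979371]] [[482.3751481  378.72682196]
 [441.89705226 331.89616556]] [[-113.6906258   641.51172205]
 [-179.96489652  575.02376689]]
1.7388185524109148 99.62696439219275 pin~ [571.43303986  44.02013304  90.23258514] toe [556.8949429  129.7291999   66.93881786] [[339.04443691 236.18093411]
 [301.72554229 207.62059303]] [[286.85482477 258.2132491 ]
 [325.64114632 263.40707068]] [[-113.6906258   641.51172205]
 [  19.18517514  581.00205342]]
```

View pics/wrist0.png

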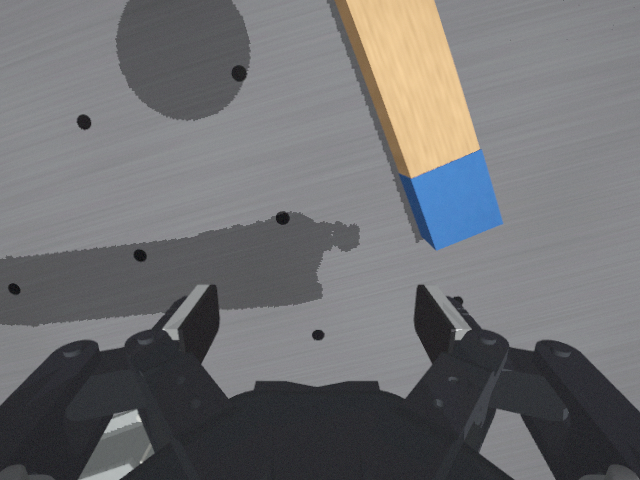

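The wrist view shows only bench near the start pose and a wooden block at (430,130) behind the direction of travel. The hole in the bar triangulates to z 156, where about 159 is expected, so the measurement is plausible. The press point is about (608,-170). I'll move around to it in two legs with the gripper shut and the tool's y axis across the bar.

Call:
{"name": "play_rows", "arguments": {
  "rows": [
    {"x": -0.1, "y": -0.06, "z": -0.03, "wz": 0.02, "gripper": 1},
    {"x": -0.2, "y": -0.12, "z": -0.03, "wz": 0.04, "gripper": 1},
    {"x": -0.3, "y": -0.18, "z": -0.03, "wz": 0.06, "gripper": 1},
    {"x": -0.4, "y": -0.24, "z": -0.03, "wz": 0.08, "gripper": 1},
    {"x": -0.5, "y": -0.3, "z": -0.03, "wz": 0.1, "gripper": 1},
    {"x": -0.6, "y": -0.36, "z": -0.03, "wz": 0.12, "gripper": 1},
    {"x": -0.7, "y": -0.42, "z": -0.03, "wz": 0.14, "gripper": 1},
    {"x": -0.8, "y": -0.48, "z": -0.03, "wz": 0.16, "gripper": 1},
    {"x": -0.9, "y": -0.53, "z": -0.03, "wz": 0.18, "gripper": 1},
    {"x": -0.98, "y": -0.566, "z": -0.03, "wz": 0.182, "gripper": 1},
    {"x": -0.98, "y": -0.566, "z": -0.03, "wz": 0.182, "gripper": 1},
    {"x": -0.98, "y": -0.566, "z": -0.03, "wz": 0.182, "gripper": 1}
  ]
}}

```text
invalid input at $.rows[0]: expected keys x, y, z, wx, wy, wz, gripper
```

Call:
{"name": "play_rows", "arguments": {
  "rows": [
    {"x": -0.1, "y": -0.06, "z": -0.03, "wx": 0, "wy": 0, "wz": 0.02, "gripper": 1},
    {"x": -0.2, "y": -0.12, "z": -0.03, "wx": 0, "wy": 0, "wz": 0.04, "gripper": 1},
    {"x": -0.3, "y": -0.18, "z": -0.03, "wx": 0, "wy": 0, "wz": 0.06, "gripper": 1},
    {"x": -0.4, "y": -0.24, "z": -0.03, "wx": 0, "wy": 0, "wz": 0.08, "gripper": 1},
    {"x": -0.5, "y": -0.3, "z": -0.03, "wx": 0, "wy": 0, "wz": 0.1, "gripper": 1},
    {"x": -0.6, "y": -0.36, "z": -0.03, "wx": 0, "wy": 0, "wz": 0.12, "gripper": 1},
    {"x": -0.7, "y": -0.42, "z": -0.03, "wx": 0, "wy": 0, "wz": 0.14, "gripper": 1},
    {"x": -0.8, "y": -0.48, "z": -0.03, "wx": 0, "wy": 0, "wz": 0.16, "gripper": 1},
    {"x": -0.9, "y": -0.53, "z": -0.03, "wx": 0, "wy": 0, "wz": 0.18, "gripper": 1},
    {"x": -0.98, "y": -0.566, "z": -0.03, "wx": 0, "wy": 0, "wz": 0.182, "gripper": 1},
    {"x": -0.98, "y": -0.566, "z": -0.03, "wx": 0, "wy": 0, "wz": 0.182, "gripper": 1},
    {"x": -0.98, "y": -0.566, "z": -0.03, "wx": 0, "wy": 0, "wz": 0.182, "gripper": 1}
  ]
}}

```text
t: 1.65
position: [561.2, 204.6, 270.9]
tcp_rot: [0.646, 0.764, -0.0, -0.0]
ft_force: [0.1, -0.1, 0.2]
gripper_width: -0.0
grip_force: 0.0
```

Call:
{"name": "play_rows", "arguments": {
  "rows": [
    {"x": -0.1, "y": -0.005, "z": 0, "wx": 0, "wy": 0, "wz": 0, "gripper": 1},
    {"x": -0.2, "y": -0.01, "z": 0, "wx": 0, "wy": 0, "wz": 0, "gripper": 1},
    {"x": -0.3, "y": -0.015, "z": 0, "wx": 0, "wy": 0, "wz": 0, "gripper": 1},
    {"x": -0.4, "y": -0.02, "z": 0, "wx": 0, "wy": 0, "wz": 0, "gripper": 1},
    {"x": -0.5, "y": -0.025, "z": 0.02, "wx": 0, "wy": 0, "wz": 0, "gripper": 1},
    {"x": -0.6, "y": -0.03, "z": 0.04, "wx": 0, "wy": 0, "wz": 0, "gripper": 1},
    {"x": -0.7, "y": -0.033, "z": 0.08, "wx": 0, "wy": 0, "wz": 0, "gripper": 1},
    {"x": -0.754, "y": -0.033, "z": 0.12, "wx": 0, "wy": 0, "wz": 0, "gripper": 1},
    {"x": -0.754, "y": -0.033, "z": 0.12, "wx": 0, "wy": 0, "wz": 0, "gripper": 1},
    {"x": -0.754, "y": -0.033, "z": 0.12, "wx": 0, "wy": 0, "wz": 0, "gripper": 1}
  ]
}}

```text
t: 2.9
position: [608.2, -168.2, 211.7]
tcp_rot: [0.645, 0.764, 0.001, -0.0]
ft_force: [0.1, -0.0, 0.3]
gripper_width: 0.1
grip_force: 0.0
```

```bash
python3 - <<'E'
from workcell import arm
import cv2,pickle
from h import *
cs={n:arm.camera(n) for n in ['scene','side','wrist']}
pickle.dump(cs,open('c1.pkl','wb'))
w=cs['wrist']['pixels'];s=cs['side']['pixels'][170:320,250:450]
cv2.imwrite('pics/c1.png',np.hstack([cv2.resize(w,(400,300)),cv2.resize(s,(400,300))])[:,:,::-1])
print(arm.sense()['position'])
p=arm.sense()['position'];print(proj(cs['wrist'],[p[0],p[1],152])*.625)
E
```

```text
[ 608.39339306 -168.59481026  212.07796941]
[[197.92793421 163.54136057]]
```

View pics/c1.png

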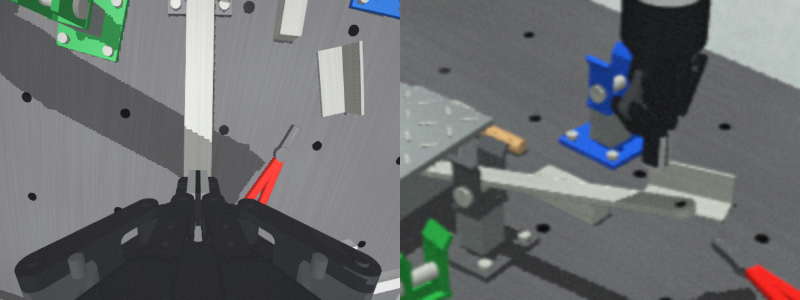

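The wrist crop shows the bar's midline at column 199, and the tool's projection is at 198, so the alignment is good. The side crop shows the fingertips hanging just above the bar near its end. The next move goes down to contact and then starts the press.

Call:
{"name": "play_rows", "arguments": {
  "rows": [
    {"x": 0, "y": 0, "z": 0.03, "wx": 0, "wy": 0, "wz": 0, "gripper": 1},
    {"x": 0, "y": 0, "z": 0.05, "wx": 0, "wy": 0, "wz": 0, "gripper": 1},
    {"x": 0, "y": 0, "z": 0.06, "wx": 0, "wy": 0, "wz": 0, "gripper": 1},
    {"x": 0, "y": 0, "z": 0.068, "wx": 0, "wy": 0, "wz": 0, "gripper": 1},
    {"x": 0, "y": 0, "z": 0.076, "wx": 0, "wy": 0, "wz": 0, "gripper": 1},
    {"x": 0, "y": 0, "z": 0.084, "wx": 0, "wy": 0, "wz": 0, "gripper": 1},
    {"x": 0, "y": 0, "z": 0.084, "wx": 0, "wy": 0, "wz": 0, "gripper": 1},
    {"x": 0, "y": 0, "z": 0.084, "wx": 0, "wy": 0, "wz": 0, "gripper": 1}
  ]
}}

```text
t: 4.05
position: [608.0, -170.6, 169.6]
tcp_rot: [0.646, 0.763, 0.0, 0.0]
ft_force: [-0.2, -2.5, 3.8]
gripper_width: -0.3
grip_force: 2.0
```

Call:
{"name": "play_rows", "arguments": {
  "rows": [
    {"x": -0.002, "y": 0, "z": 0.01, "wx": 0, "wy": 0, "wz": 0, "gripper": 1},
    {"x": -0.005, "y": 0, "z": 0.02, "wx": 0, "wy": 0, "wz": 0, "gripper": 1},
    {"x": -0.008, "y": 0, "z": 0.03, "wx": 0, "wy": 0, "wz": 0, "gripper": 1},
    {"x": -0.01, "y": 0, "z": 0.04, "wx": 0, "wy": 0, "wz": 0, "gripper": 1},
    {"x": -0.012, "y": 0, "z": 0.05, "wx": 0, "wy": 0, "wz": 0, "gripper": 1},
    {"x": -0.014, "y": 0, "z": 0.06, "wx": 0, "wy": 0, "wz": 0, "gripper": 1},
    {"x": -0.016, "y": 0, "z": 0.07, "wx": 0, "wy": 0, "wz": 0, "gripper": 1},
    {"x": -0.018, "y": 0, "z": 0.08, "wx": 0, "wy": 0, "wz": 0, "gripper": 1},
    {"x": -0.019, "y": 0, "z": 0.09, "wx": 0, "wy": 0, "wz": 0, "gripper": 1},
    {"x": -0.02, "y": 0, "z": 0.1, "wx": 0, "wy": 0, "wz": 0, "gripper": 1},
    {"x": -0.02, "y": 0, "z": 0.1, "wx": 0, "wy": 0, "wz": 0, "gripper": 1}
  ]
}}

```text
t: 5.42
position: [609.7, -179.5, 119.2]
tcp_rot: [0.646, 0.764, 0.001, -0.0]
ft_force: [0.2, 4.8, 7.2]
gripper_width: 0.2
grip_force: 3.8
```

```bash
python3 - <<'E'
from workcell import arm
import cv2,pickle
from h import *
cs={n:arm.camera(n) for n in ['side','wrist']}
w=cs['wrist']['pixels'];s=cs['side']['pixels'][170:320,250:450]
cv2.imwrite('pics/c2.png',np.hstack([cv2.resize(w,(400,300)),cv2.resize(s,(400,300))])[:,:,::-1])
E
```

```text
(no output)
```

View pics/c2.png

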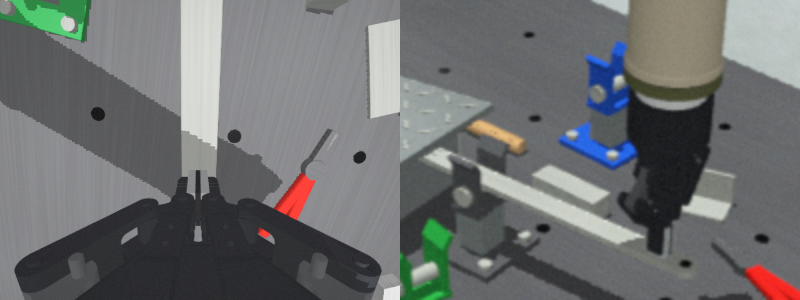

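The side crop shows the bar about level, still in the stand with its toe under the lid, and the lid rising. There is some outward drag on the bar, 4.8 N, so I'll ease the tool back a little as I go on down.

Call:
{"name": "play_rows", "arguments": {
  "rows": [
    {"x": 0.003, "y": 0, "z": 0.008, "wx": 0, "wy": 0, "wz": 0, "gripper": 1},
    {"x": 0.006, "y": 0, "z": 0.016, "wx": 0, "wy": 0, "wz": 0, "gripper": 1},
    {"x": 0.008, "y": 0, "z": 0.026, "wx": 0, "wy": 0, "wz": 0, "gripper": 1},
    {"x": 0.008, "y": 0, "z": 0.036, "wx": 0, "wy": 0, "wz": 0, "gripper": 1},
    {"x": 0.008, "y": 0, "z": 0.046, "wx": 0, "wy": 0, "wz": 0, "gripper": 1},
    {"x": 0.008, "y": 0, "z": 0.056, "wx": 0, "wy": 0, "wz": 0, "gripper": 1},
    {"x": 0.008, "y": 0, "z": 0.066, "wx": 0, "wy": 0, "wz": 0, "gripper": 1},
    {"x": 0.008, "y": 0, "z": 0.076, "wx": 0, "wy": 0, "wz": 0, "gripper": 1},
    {"x": 0.008, "y": 0, "z": 0.084, "wx": 0, "wy": 0, "wz": 0, "gripper": 1},
    {"x": 0.008, "y": 0, "z": 0.088, "wx": 0, "wy": 0, "wz": 0, "gripper": 1},
    {"x": 0.008, "y": 0, "z": 0.088, "wx": 0, "wy": 0, "wz": 0, "gripper": 1},
    {"x": 0.008, "y": 0, "z": 0.088, "wx": 0, "wy": 0, "wz": 0, "gripper": 1}
  ]
}}

```text
t: 7.02
position: [609.3, -176.5, 75.8]
tcp_rot: [0.646, 0.763, 0.0, 0.0]
ft_force: [-0.2, 2.5, 8.6]
gripper_width: -0.2
grip_force: 3.8
```

```bash
python3 - <<'E'
from workcell import arm
import cv2,pickle
from h import *
cs={n:arm.camera(n) for n in ['side','scene']}
pickle.dump(cs,open('c3.pkl','wb'))
w=cs['scene']['pixels'][140:380,230:510];s=cs['side']['pixels'][170:320,130:450]
cv2.imwrite('pics/c3.png',np.vstack([cv2.resize(w,(350,300)),np.zeros((0,350,3),np.uint8)])[:,:,::-1])
cv2.imwrite('pics/c3.png',np.hstack([cv2.resize(w,(350,300)),cv2.resize(s,(450,300))])[:,:,::-1])
st=arm.sense();print(st['position'],st['ft_force'],st['t'])
E
```

```text
[ 609.32742689 -176.51521767   75.8592386 ] [-0.46648917  2.94028743  8.11054897] 7.125
```

View pics/c3.png

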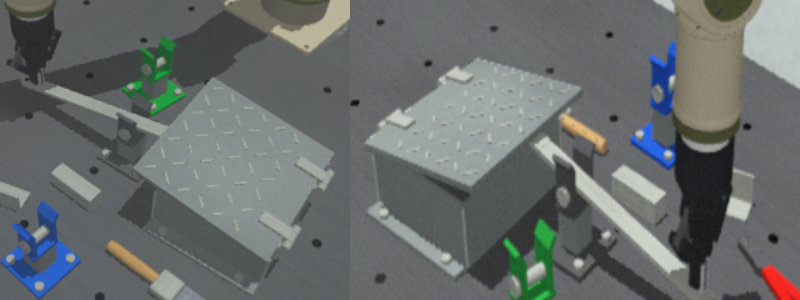

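The side crop shows the lid clearly raised, with the bar in the stand, its toe under the lid and the fingertips on it. I'll check the rise from the front corners.

```bash
python3 - <<'E'
import pickle
from h import *
c=pickle.load(open('c3.pkl','rb'));s,d=c['scene'],c['side']
print(tri(s,(337.2,274.4),d,(294.3,215)),tri(s,(400.4,203.5),d,(215.3,263)))
s,d=[pickle.load(open(n+'0.pkl','rb')) for n in('scene','side')]
print(tri(s,(337.2,287),d,(295,233)),tri(s,(399,215),d,(217,278)))
def e(a):return a
out=[]
for im in (s['pixels'],c['scene']['pixels']): out.append(cv2.resize(im[190:300,325:415],(270,330),interpolation=cv2.INTER_CUBIC))
o2=[cv2.resize(im[205:285,205:305],(300,240),interpolation=cv2.INTER_CUBIC) for im in (d['pixels'],c['side']['pixels'])]
cv2.imwrite('pics/c4.png',np.vstack([np.hstack([out[0],out[1],np.zeros((330,60,3),np.uint8)]),np.hstack(o2)])[:,:,::-1])
E
```

```text
(array([667.59997344, 127.83731104, 122.7481993 ]), np.float64(0.8986578707119439)) (array([426.45577576,  89.65674824, 122.34803087]), np.float64(0.7493287556730645))
(array([665.17115957, 126.30421129,  77.754091  ]), np.float64(4.15963555131392)) (array([426.18648394,  90.60400457,  86.45983929]), np.float64(1.4600807860812628))
```

View pics/c4.png

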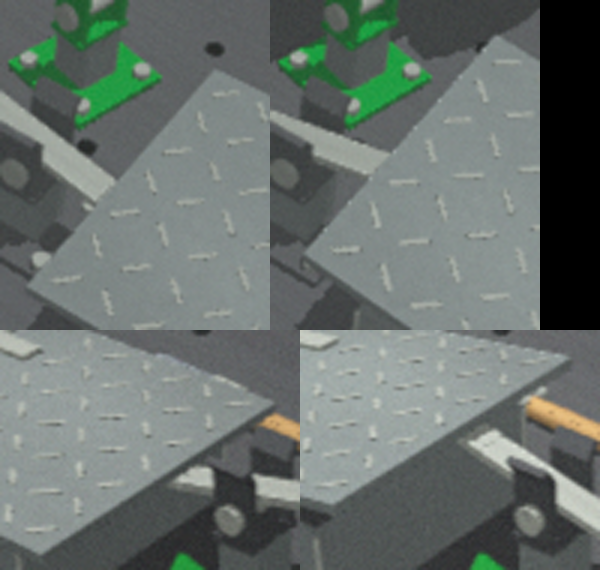

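```bash
python3 - <<'E'
import pickle
from h import *
c=pickle.load(open('c3.pkl','rb'));s,d=c['scene'],c['side']
for a,b in [((334.3,285.7),(295.7,229.7)),((336.7,273.3),(295,214.3)),((396.7,213.3),(218.3,279.7)),((400.7,202.7),(215,263.3))]: print(tri(s,a,d,b))
E
```

```text
(array([669.38296887, 125.05679826,  85.08359736]), np.float64(0.37824659015994677))
(array([667.95694194, 126.2860705 , 125.04595001]), np.float64(1.4943508522762443))
(array([425.05558988,  83.78969997,  86.20740048]), np.float64(0.3785887771318289))
(array([424.79841469,  88.71192516, 122.92826474]), np.float64(0.20589351881862122))
```

The front corners have risen about 40 mm and 37 mm, and the hold is steady at about 8 N, so I'm handing in.

```bash
python3 -c "
from workcell import arm
print(arm.sense()['ft_force'],arm.close_job())"
```

```text
the job is handed in; nothing more can be done
[-0.46648917  2.94028743  8.11054897] None
```

The lid's front edge is up about 38 mm by camera measurement and held there by the fingertips on the bar (about 8 N); the bar is still in its stand, nothing else looked disturbed in the camera views, and the job was handed in at about 7 s.

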